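Pack the washing tablets down and stopper the tube

TASK

The tray in the washing-tablet tube was left raised. With the wooden tamper, push the tablets down the tube until the tray has bottomed out firmly, and stand the tamper back upright on the worktop. Then plug the tube with its square stopper, fully home, leaving the spice jar, garlic and white mug where they are.

Things in the scene. Friction and masses are not known exactly. Their poses are not given: they have to be found in the camera images.
- tube: Upright square aluminium storage tube fixed to the worktop: 130 mm high, bore 66 x 66 mm, walls 5 mm (76 mm square outside), a dark 100 x 100 x 6 mm foot plate and a dark 84 x 84 mm lip round the top 15 mm with a 4 mm bevel inside the mouth. A 14 mm wide upright slot in the face at -x shows the level. Origin at the centre of its underside on the worktop; x, y along its sides, z up. The inner floor is 6 mm above the origin.
- tube_mouth (a point): Centre of the tube's open mouth, level with the upper rim, 130 mm above the worktop; axes as the tube's.
- tray (a joint): How far the tray in the tube has been pushed down from its highest place, in m: 0 raised to 0.055 resting on the tube's floor. The grey tray is 62 x 62 x 8 mm, stays where it is left and needs about 6 N (a little more when moved fast) to slide. It starts 0 to about 0.008 down; the two tablets lie on it, so the upper tablet's top face starts 13 to 21 mm below the mouth and ends 68 mm below it.
- tablet_low: White square washing tablet 60 x 60 x 24 mm, loose, flat on the tray in the tube. Origin at the centre of its underside.
- tablet_top: A second such tablet lying on the first. Origin at the centre of its underside, z up; it ends 38 mm above the tube's origin when the tray is down.
- tamper: Pale wooden tamper, 160 mm long, 150 g, standing upright on its foot: round foot 50 mm in diameter, 16 mm thick, tapering to a plain round shaft 26 mm in diameter from 24 mm up to the top. Origin at the centre of the underside of the foot, z up along the shaft.
- stopper: Wooden square stopper, 160 g, standing the right way up: lower block 62 x 62 x 24 mm that goes into the tube's mouth (any of four ways round), then a flange 84 x 84 x 8 mm that comes to rest on the rim, then a bar handle on top 50 mm along x, 24 mm thick along y, 40 mm high (top 72 mm above the origin). Origin at the centre of the underside of the lower block, z up; fully home it is 106 mm above the tube's origin.
- spice_jar: Spice jar with black cap, 41 mm across, 105 mm high, a loose bystander. Origin at the centre of its underside.
- garlic: Garlic bulb, about 58 mm, a loose bystander. Origin at the centre of its underside.
- mug: Plain white mug, 97 mm high, 120 mm over its handle, a loose bystander (not the spotted mug at the left). Origin at the centre of its underside.
Not all that is in view belongs to the job. Several things have the shape of the tamper; the one meant has the colours described above.

How it is judged (in metres and radians):
On the way, in this order (a step that is already met when the one before it is completed fails the run):
1. the tamper presses on the upper tablet with the tray at the bottom of the tube (value of joint tray above 0.053 m and contact force between tamper and tablet_top above 3 N), for 0.1 s.
2. the tamper stands upright on the worktop outside the tube, let go (height (world z) of tamper below 0.008 m and angle between tamper's own z axis and vertical below 0.1 rad and horizontal distance between tamper and tube above 0.07 m and contact force between the fingers and tamper below 0.1 N), for 0.2 s.
At the end, for the whole second after the job is handed in: The tray is within 2 mm of its lowest place with both tablets flat on it, the tamper stands upright on the worktop clear of the tube, and the stopper sits at rest in the tube's mouth, level, its flange within 3 mm of the rim (value of joint tray above 0.053 m and z of tablet_top in the frame of tube below 0.042 m and height (world z) of tamper below 0.008 m and angle between tamper's own z axis and vertical below 0.1 rad and horizontal distance between tamper and tube above 0.07 m and z of stopper in the frame of tube below 0.109 m and horizontal distance between stopper and tube below 0.006 m and angle between stopper's own z axis and vertical below 0.05 rad and linear speed of each of stopper, tamper below 0.02 m/s); the robot touches nothing.
It fails at once if the spice jar, garlic or mug is moved by more than 40 mm (distance of any of spice_jar, garlic, mug from where it was at the start of the episode above 0.04 m).
It also fails if it takes over 64 s, if anything falls off the work surface, if the arm or the gripper's body presses on something with over 40 N, if the wrist force passes 120 N, or if a joint passes its speed limit or range.

ROBOT

A 6-joint arm with a two-finger parallel gripper is mounted at the origin on a cart in front of the work surface, level with it; the furniture and walls round the work are solid. World frame = base frame: x ahead of the robot, y to its left, z up, the work surface at z = 0. Lengths are in m, angles in degrees, forces in N, time in s.
With the tool pointing down it reaches from about 0.425 to 0.95 m from the base axis. Payload 3.5 kg.
Tool frame: the origin (TCP) lies between the finger pads; the fingertips stand manip.tip_reach ahead of it and the grasp point (between the pads) is the TCP (manip.tip_reach is the distance from the TCP to the fingertips, in m); z points along the fingers, y is the line along which they close (so a half turn about z gives the same grasp; the last joint's range is limited). The gripper opens to 85 mm and grips with 20 to 120 N. Pads are 22 mm wide; open, the fingers measure 114 mm over their backs; the gripper's body (76 mm by 85 mm) begins 54 mm behind the grasp point. The pads swing forward as they close: fully open they stand 13 mm farther back than shut.
Start: joints at [-76.031, 16.404, 90.338, -0, 73.258, -8.594], TCP at [0.259, -0.623, 0.25] pointing down, gripper open.
Joint ranges: [-158.93, 158.93], [-51.34, 127.21], [12.03, 142.37], [-87.48, 267.48], [13.55, 161.25], [-162.69, 162.69]. Speed limits (degrees/s): [159.86, 159.86, 180, 180, 180, 180].

INTERFACE

Orientations are given as a 3x3 rotation matrix whose columns are the frame's x, y, z axes.
In Python, from plant import manip, vision, job gives the robot as it stands.
- The arm moves only by the shell command python3 -m crank 'ROWS' [FORCE]. ROWS is JSON, a list of rows, each a list of 7 numbers: the shift along the tool's x, y, z normalised to -1 to 1, where 1 is 0.1 m, then the turn, a rotation vector about the tool's x, y, z normalised to -1 to 1, where 1 is 30 degrees, then the closure, from 0 (fully open) to 1 (shut). A call has 1 to 12 rows; each row is the pose to reach, as a shift and turn from the pose commanded when the call began, along the tool's axes at that moment; what a row does not reach only later rows make up. A row lasts 1/10 s, in which the tool goes at most 50 mm and 8.59 degrees, less where a joint would pass 70% of its speed; a pose out of reach is approached as far as the arm can. A call with a number of a shift or a turn outside -1 to 1 is refused whole. A call with a gripper value outside its range is refused whole. The fingers move at their own pace and stop on an object; FORCE is the grip in N (left out, the last holds). Time passes only in rows, so rows that repeat a pose let the fingers close. It gives the time, the measured TCP pose, the force, the opening and the grip force at its end, in the units of the state.
- manip.get_obs(): the state, without advancing time (a new reading comes with each control period).
- vision.capture(name): name is "side" or "top" or "wrist"; returns the picture (480x640x3 uint8, blue, green, red); there is no depth.
- vision.camera_params(name): a dict with "K" (3x3 intrinsics, pixels), "pose" (4x4, takes a point from camera to world coordinates); the wrist camera has in their place "hand_eye" (4x4, takes a point from camera to tool coordinates, whose origin is the TCP and whose axes are the flange's). Camera axes: x right, y up, looking along -z (the intrinsics and any distortion apply to the point x, -y, -z); pixel columns grow to the right and rows downward; lengths in m; the calibration is good to about 2 mm. A picture is of the moment at which its call begins: read the wrist's pose just before it. camera_params takes no time and is no camera call.
- job.close_job(): hands the job in; it is judged then, once.
The state is a dict: "t": time; "q": joint angles; "joint_velocities": joint speeds; "joint_torque": joint torques, N m; "tool_pos": TCP position; "tcp_rot": TCP orientation; "ft_force": force on the tool from outside, world axes, zero at the start; "torque": the same for the moment, N m; "finger_gap": opening from 0.0 (shut) to 1.0 (fully open); "gripper_force": force on a finger pad.
Only numpy, scipy, OpenCV 4.12 (cv2) and the standard library are available. Lean on these libraries where they do the work, as an engineer would, in place of code of your own. Each camera call takes 0.05 s, during which the arm holds its last target. There are 200 camera calls.

## Working session

There is one attempt and no reset: what is moved stays moved. The work goes in short steps, Python scripts to look and compute and a shell command to move; the robot and the scene stay as the last step left them, time stands still between calls to the robot, and variables do not carry over. Pictures are saved under pics/ and viewed, at most 10 in all, crops included, and the job is handed in when it is done.

```bash
ls; mkdir -p pics
python3 - <<'E'
from plant import manip, vision, job
import cv2,numpy as np
o=manip.get_obs();print({k:np.round(v,3).tolist() for k,v in o.items()},manip.tip_reach)
for n in("side","top"):
    cv2.imwrite(f"pics/{n}0.png",vision.capture(n)); p=vision.camera_params(n);print(n,{k:np.round(v,3).tolist() if not isinstance(v,str) else v for k,v in p.items()})
print({k:np.round(v,4).tolist() for k,v in vision.camera_params("wrist").items()})
E
```

```text
pics
{'t': 0.0, 'q': [-76.031, 16.456, 90.423, 0.002, 73.257, -8.593], 'joint_velocities': [0.09, 0.008, -0.027, 0.058, 0.093, 0.051], 'joint_torque': [-0.0, -40.598, -29.262, -0.0, 0.006, 0.0], 'tool_pos': [0.259, -0.623, 0.249], 'tcp_rot': [[0.923, 0.384, -0.001], [0.384, -0.923, 0.002], [0.0, -0.002, -1.0]], 'ft_force': [0.624, 0.308, 0.117], 'torque': [-0.023, -0.005, -0.012], 'gripper_force': 0.0, 'finger_gap': 1.0} 0.019
side {'K': [[486.182, 0.0, 318.378], [0.0, 486.182, 234.61], [0.0, 0.0, 1.0]], 'pose': [[0.992, 0.043, -0.116, 0.402], [-0.123, 0.402, -0.907, -1.301], [0.007, 0.915, 0.404, 0.519], [0.0, 0.0, 0.0, 1.0]]}
top {'K': [[477.173, 0.0, 322.02], [0.0, 477.173, 240.545], [0.0, 0.0, 1.0]], 'pose': [[0.012, 0.992, -0.123, 0.427], [-1.0, 0.012, 0.0, -0.337], [0.002, 0.123, 0.992, 1.024], [0.0, 0.0, 0.0, 1.0]]}
{'K': [[404.5523, 0.0, 321.29], [0.0, 404.5523, 238.8738], [0.0, 0.0, 1.0]], 'hand_eye': [[-0.0001, 0.9585, 0.285, 0.0723], [1.0, 0.0002, -0.0004, -0.0007], [-0.0005, 0.285, -0.9585, -0.1248], [0.0, 0.0, 0.0, 1.0]]}
```

View pics/side0.png

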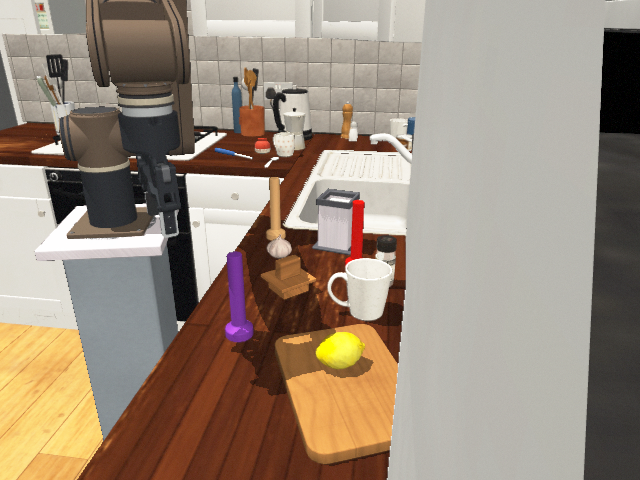

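View pics/top0.png

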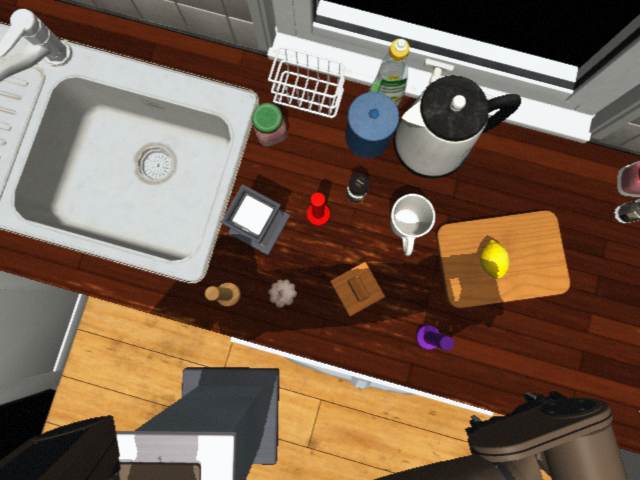

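The side view shows a wooden tamper (276,208), a purple one (237,295) and a red one (358,230). In the top view they are at (222,294), (433,338) and (318,208). The pale wooden one fits the description. In the top view the tube is at (255,215), the stopper at (358,288), garlic (283,293), jar (358,186) and mug (412,220). One enlarged crop will confirm the tamper and the outlines.

```bash
cat > h.py <<'E'
import cv2,numpy as np
from plant import manip,vision
def cam(n,obs=None):
    p=vision.camera_params(n);K=np.array(p["K"])
    if n=="wrist":
        T=np.eye(4);T[:3,:3]=obs["tcp_rot"];T[:3,3]=obs["tool_pos"];return K,T@np.array(p["hand_eye"])
    return K,np.array(p["pose"])
def ray(K,P,uv):
    uv=np.atleast_2d(uv).astype(float)
    d=np.c_[(uv[:,0]-K[0,2])/K[0,0],-(uv[:,1]-K[1,2])/K[1,1],-np.ones(len(uv))]
    return P[:3,3],d@P[:3,:3].T
def plane(K,P,uv,z):
    c,d=ray(K,P,uv);return c+d*((z-c[2])/d[:,2])[:,None]
def proj(K,P,X):
    X=np.atleast_2d(X);c=(X-P[:3,3])@P[:3,:3]
    return np.c_[K[0,2]+K[0,0]*c[:,0]/-c[:,2],K[1,2]-K[1,1]*c[:,1]/-c[:,2]]
def shift(obs,dx):  # world shift -> tool units (1=0.1 m)
    return np.round(np.array(obs["tcp_rot"]).T@np.asarray(dx)/0.1,3)
E
python3 - <<'E'
from h import *
im=cv2.imread("pics/top0.png");K,P=cam("top")
c=cv2.resize(im[170:330,190:400],None,fx=3.7,fy=3.7,interpolation=cv2.INTER_CUBIC);cv2.imwrite("pics/crop1.png",c)
hsv=cv2.cvtColor(im,cv2.COLOR_BGR2HSV)
for u,v in[(212,293),(229,296),(229,285),(235,200),(255,215),(345,295),(358,288),(370,305),(340,310)]:print((u,v),hsv[v,u])
E
```

```text
(212, 293) [ 16 146 171]
(229, 296) [ 15 145  79]
(229, 285) [ 16 143 187]
(235, 200) [105  22  93]
(255, 215) [105   2 252]
(345, 295) [ 12 182 139]
(358, 288) [ 12 185 117]
(370, 305) [ 10 180  61]
(340, 310) [ 11 250  48]
```

View pics/crop1.png

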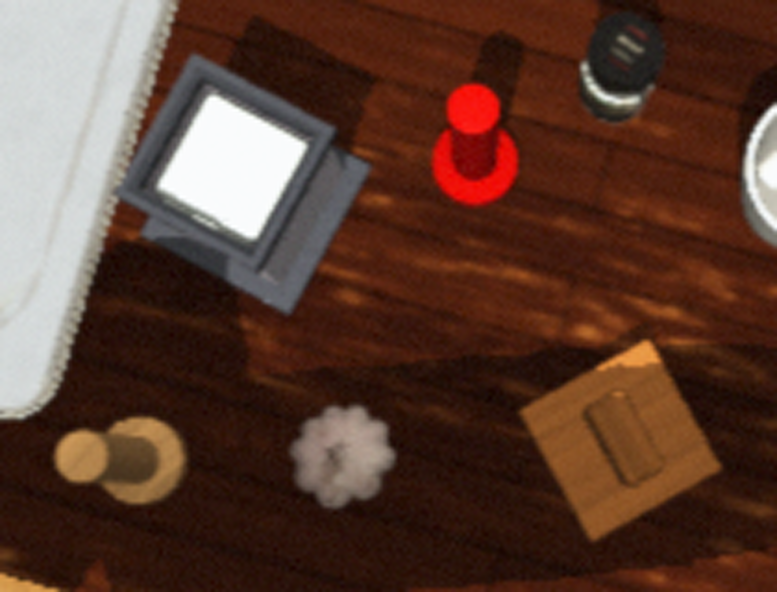

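The crop shows the pale wooden tamper: shaft top at crop (81,456), foot at (144,460). The tube lip corners are at (195,57), (335,130), (258,265), (120,190), and the stopper flange corners at (520,410), (650,340), (721,466), (596,542). The red one is a decoy.

Run:
```python
from h import *
K,P=cam("top")
f=lambda L:(np.array(L,float)+.5)/3.7-.5+[190,170]
def sq(n,L,z):
    X=plane(K,P,f(L),z);d=np.diff(np.r_[X,X[:1]],axis=0)[:,:2]
    a=np.degrees(np.arctan2(d[:,1],d[:,0]));c=X.mean(0);print(n,c.round(4),"sides",np.linalg.norm(d,axis=1).round(4),"yaw",a.round(1),"reach",np.linalg.norm(c[:2]).round(3));return c
sq("lip",[(195,57),(335,130),(258,265),(120,190)],.13)
sq("flange",[(520,410),(650,340),(721,466),(596,542)],.032)
sq("handle",[(583,405),(618,388),(665,472),(627,488)],.072)
im=cv2.imread("pics/top0.png");hsv=cv2.cvtColor(im,cv2.COLOR_BGR2HSV)
m=cv2.inRange(hsv,(0,0,225),(179,15,255));m[:,:225]=0;m[:180]=0;m[250:]=0;m[:,285:]=0
cs=max(cv2.findContours(m,0,2)[0],key=cv2.contourArea);r=cv2.minAreaRect(cs);print(r)
b=cv2.boxPoints(r);X=plane(K,P,b,.114);print("tablet",X.mean(0).round(4),np.linalg.norm(np.diff(X,axis=0),axis=1).round(4))
print("tamper top",plane(K,P,f([(81,456)]),.16).round(4),"foot",plane(K,P,f([(144,460)]),.016).round(4))
print("garlic",plane(K,P,f([(343,456)]),.03).round(4),"red",plane(K,P,f([(473,107)]),.16).round(4))
# side view of tamper
K2,P2=cam("side");print("side foot of tamper top-pred",proj(K2,P2,plane(K,P,f([(81,456)]),.16)))
```

```text
lip [ 0.5893 -0.2017  0.13  ] sides [0.0824 0.0799 0.0812 0.0789] yaw [-117.1  151.9   62.2  -27.3] reach 0.623
flange [ 0.4515 -0.4123  0.032 ] sides [0.0832 0.0805 0.0817 0.0843] yaw [ -61.1 -150.5  121.6   30.6] reach 0.611
handle [ 0.451  -0.4101  0.072 ] sides [0.021  0.0513 0.0221 0.05  ] yaw [ -63.5 -150.5  113.3   28.4] reach 0.61
((252.35458374023438, 214.48072814941406), (29.306726455688477, 29.361202239990234), 29.357751846313477)
tablet [ 0.5893 -0.202   0.114 ] [0.0571 0.0575 0.0569]
tamper top [[ 0.437  -0.1396  0.16  ]] foot [[ 0.4369 -0.1425  0.016 ]]
garlic [[ 0.4403 -0.2565  0.03  ]] red [[ 0.6122 -0.328   0.16  ]]
side foot of tamper top-pred [[273.48046295 177.95899167]]
```

```bash
python3 -m crank '[[0.87,-0.94,0,0,0,0,0],[0.87,-0.94,0,0,0,0,0],[0.87,-0.94,0,0,0,0,0]]' 70
python3 -m crank '[[0.87,-0.94,0,0,0,0,0],[0.87,-0.94,0,0,0,0,0],[0.87,-0.94,0,0,0,0,0]]'
python3 -m crank '[[0.87,-0.94,0,0,0,0,0],[0.87,-0.94,0,0,0,0,0],[0.87,-0.94,0,0,0,0,0]]'
python3 -m crank '[[0.3,-0.4,0,0,0,0,0],[0.3,-0.4,0,0,0,0,0],[0.3,-0.4,0,0,0,0,0]]'
python3 - <<'E'
from h import *
o=manip.get_obs();im=vision.capture("wrist");cv2.imwrite("pics/w1.png",im)
K,P=cam("wrist",o);print(o["tool_pos"],np.array(o["tcp_rot"]).round(3).tolist(),o["t"],np.round(o["q"],1))
print(proj(K,P,[[.437,-.141,.16],[.437,-.141,.016]]))
E
```

```text
t: 0.4
tool_pos: [0.304, -0.5, 0.2491]
tcp_rot: [[0.923, 0.385, -0.0], [0.385, -0.923, 0.003], [0.001, -0.003, -1.0]]
ft_force: [-0.2, 0.0, 0.3]
finger_gap: 1.001
gripper_force: 0.0
t: 0.7
tool_pos: [0.3481, -0.3796, 0.2495]
tcp_rot: [[0.923, 0.385, -0.0], [0.385, -0.923, 0.002], [0.0, -0.002, -1.0]]
ft_force: [0.0, -1.0, 0.4]
finger_gap: 1.0
gripper_force: 0.0
t: 1.0
tool_pos: [0.3921, -0.2596, 0.2497]
tcp_rot: [[0.923, 0.385, -0.0], [0.385, -0.923, 0.001], [0.0, -0.001, -1.0]]
ft_force: [0.0, -0.6, 0.6]
finger_gap: 1.004
gripper_force: 0.0
t: 1.3
tool_pos: [0.4043, -0.2133, 0.25]
tcp_rot: [[0.922, 0.386, -0.0], [0.386, -0.922, -0.0], [-0.0, 0.0, -1.0]]
ft_force: [-0.4, -0.6, -0.0]
finger_gap: 1.0
gripper_force: 0.0
[ 0.40426335 -0.21334417  0.25004173] [[0.922, 0.386, -0.0], [0.386, -0.922, -0.0], [-0.0, 0.0, -1.0]] 1.3 [-40.6 -12.2 119.8  -0.   72.4  26.7]
[[218.11689348 146.98912716]
 [258.95426823 135.64277852]]
```

View pics/w1.png

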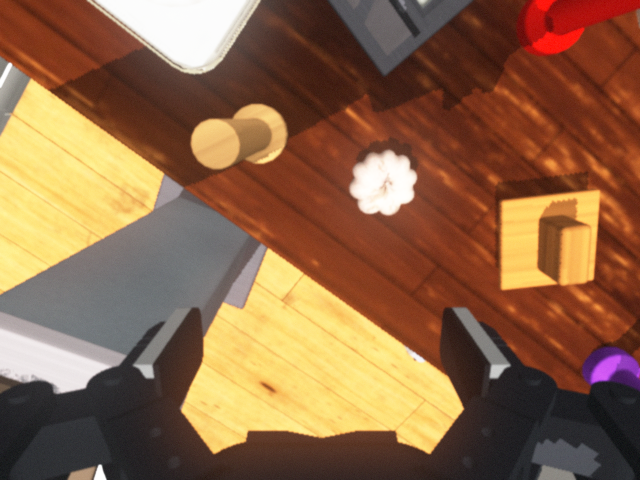

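The wrist view shows the tamper top at (216,143), foot at (263,133), within about 4 px of the prediction. Garlic is at (383,183) and the stopper at (550,240).

Run:
```python
from h import *
o=manip.get_obs();K,P=cam("wrist",o)
im=cv2.imread("pics/w1.png");hsv=cv2.cvtColor(im,cv2.COLOR_BGR2HSV)
a=plane(K,P,[(216,143)],.16)[0];b=plane(K,P,[(263,133)],.016)[0];print(a,b)
c=plane(K,P,[(499,197),(598,190),(598,283),(501,290)],.032);print("flange",c.mean(0),np.degrees(np.arctan2(*np.diff(c,axis=0)[:,1::-1].T)))
for t in (a,(a+b)/2):print(shift(o,[t[0]-o["tool_pos"][0],t[1]-o["tool_pos"][1],.125-.25]))
```

```text
[ 0.43848751 -0.14034032  0.16      ] [ 0.44041069 -0.1444619   0.016     ]
flange [ 0.45166563 -0.41254398  0.032     ] [ -63.27099258 -146.34309478  117.10728039]
[ 0.602 -0.551  1.25 ]
[ 0.603 -0.528  1.25 ]
```

```bash
python3 -m crank '[[0.6,-0.54,0,0,0,0,0],[0.6,-0.54,0,0,0,0,0],[0.6,-0.54,0.4,0,0,0,0],[0.6,-0.54,0.8,0,0,0,0],[0.6,-0.54,0.8,0,0,0,0]]'
python3 -m crank '[[0,0,0.45,0,0,0,0],[0,0,0.45,0,0,0,0],[0,0,0.45,0,0,0,0],[0,0,0.45,0,0,0,1],[0,0,0.45,0,0,0,1],[0,0,0.45,0,0,0,1],[0,0,0.45,0,0,0,1],[0,0,0.45,0,0,0,1],[0,0,0.45,0,0,0,1],[0,0,0.45,0,0,0,1]]' 70
```

```text
t: 1.85
tool_pos: [0.4352, -0.1405, 0.1645]
tcp_rot: [[0.924, 0.382, -0.011], [0.382, -0.924, 0.006], [-0.008, -0.01, -1.0]]
ft_force: [-0.4, 0.1, 0.1]
finger_gap: 1.004
gripper_force: 0.0
t: 2.85
tool_pos: [0.4392, -0.141, 0.1263]
tcp_rot: [[0.923, 0.384, 0.0], [0.384, -0.923, 0.001], [0.001, -0.001, -1.0]]
ft_force: [-0.8, 2.7, 4.8]
finger_gap: 0.288
gripper_force: 68.4
```

```bash
python3 -m crank '[[0,0,-0.3,0,0,0,1],[0,0,-0.6,0,0,0,1],[0,0,-1,0,0,0,1],[0,0,-1,0,0,0,1]]'
python3 -m crank '[[0,0,-0.4,0,0,0,1],[0,0,-0.8,0,0,0,1],[0.3,0.3,-0.8,0,0,0,1],[0.6,0.6,-0.8,0,0,0,1],[0.6,0.6,-0.8,0,0,0,1]]'
python3 -m crank '[[0.3,0.3,0,0,0,0,1],[0.55,0.54,0,0,0,0,1],[0.55,0.54,0,0,0,0,1],[0.55,0.54,0,0,0,0,1]]'
python3 - <<'E'
from h import *
for n in("side","top"):cv2.imwrite(f"pics/{n}1.png",vision.capture(n))
a=cv2.imread("pics/side1.png")[100:300,230:430];b=cv2.imread("pics/top1.png")[150:350,150:350]
cv2.imwrite("pics/c2.png",cv2.resize(np.hstack([a,b]),None,fx=2,fy=2,interpolation=cv2.INTER_CUBIC))
o=manip.get_obs();print(o["tool_pos"],np.array(o["tcp_rot"]).round(3).tolist())
K,P=cam("side");x,y,z=o["tool_pos"];print("pred foot",proj(K,P,[[x,y,z-.125]]),"lip ctr",proj(K,P,[[.5893,-.2018,.13]]))
E
```

```text
t: 3.25
tool_pos: [0.4417, -0.143, 0.2313]
tcp_rot: [[0.923, 0.384, 0.01], [0.384, -0.923, -0.006], [0.007, 0.01, -1.0]]
ft_force: [0.5, -1.0, -1.0]
finger_gap: 0.284
gripper_force: 69.2
t: 3.75
tool_pos: [0.5196, -0.1752, 0.302]
tcp_rot: [[0.924, 0.384, -0.003], [0.384, -0.924, 0.001], [-0.002, -0.002, -1.0]]
ft_force: [-0.5, 0.3, -1.8]
finger_gap: 0.284
gripper_force: 69.3
t: 4.15
tool_pos: [0.5881, -0.2022, 0.303]
tcp_rot: [[0.923, 0.384, -0.004], [0.384, -0.923, 0.002], [-0.003, -0.003, -1.0]]
ft_force: [-0.3, 0.7, -2.4]
finger_gap: 0.287
gripper_force: 69.4
[ 0.58775655 -0.20200426  0.3044396 ] [[0.923, 0.384, -0.002], [0.384, -0.923, 0.001], [-0.001, -0.002, -1.0]]
pred foot [[337.87061973 175.9681508 ]] lip ctr [[338.00962935 195.61273581]]
```

View pics/c2.png

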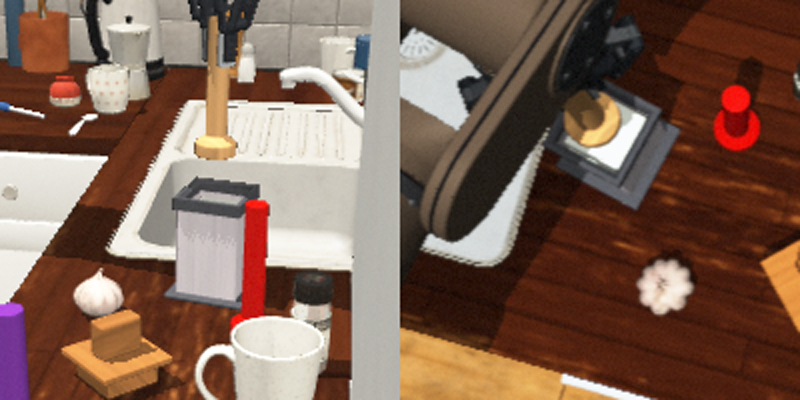

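Side crop: the foot (214,150) is centred over the mouth (216,195). Top crop agrees. Now push down.

```bash
python3 -m crank '[[0.01,0,0.2,0,0,0,1],[0.01,0,0.4,0,0,0,1],[0.01,0,0.5,0,0,0,1],[0.01,0,0.6,0,0,0,1],[0.01,0,0.7,0,0,0,1],[0.01,0,0.8,0,0,0,1],[0.01,0,0.85,0,0,0,1],[0.01,0,0.9,0,0,0,1],[0.01,0,0.95,0,0,0,1],[0.01,0,1.0,0,0,0,1]]' 90
python3 -m crank '[[0,0,0.05,0,0,0,1],[0,0,0.1,0,0,0,1],[0,0,0.13,0,0,0,1],[0,0,0.15,0,0,0,1],[0,0,0.15,0,0,0,1]]'
```

```text
t: 5.25
tool_pos: [0.59, -0.2023, 0.2055]
tcp_rot: [[0.923, 0.384, 0.001], [0.384, -0.923, -0.0], [0.001, 0.001, -1.0]]
ft_force: [-2.5, 0.9, 3.4]
finger_gap: 0.285
gripper_force: 88.6
t: 5.75
tool_pos: [0.5897, -0.2022, 0.1896]
tcp_rot: [[0.923, 0.384, -0.0], [0.384, -0.923, 0.0], [-0.0, -0.0, -1.0]]
ft_force: [-0.3, -0.2, -0.5]
finger_gap: 0.285
gripper_force: 88.3
```

```bash
python3 -m crank '[[0,0,0.02,0,0,0,1],[0,0,0.03,0,0,0,1],[0,0,0.04,0,0,0,1],[0,0,0.05,0,0,0,1],[0,0,0.05,0,0,0,1],[0,0,0.05,0,0,0,1]]'
```

```text
t: 6.35
tool_pos: [0.5904, -0.2023, 0.1882]
tcp_rot: [[0.923, 0.384, 0.001], [0.384, -0.923, -0.001], [0.001, 0.001, -1.0]]
ft_force: [-3.3, 2.9, 10.0]
finger_gap: 0.283
gripper_force: 89.3
```

```bash
python3 -m crank '[[0,0,0.03,0,0,0,1],[0,0,0.06,0,0,0,1],[0,0,0.06,0,0,0,1],[0,0,0.06,0,0,0,1],[0,0,0.06,0,0,0,1]]'
```

```text
t: 6.85
tool_pos: [0.5916, -0.2026, 0.188]
tcp_rot: [[0.923, 0.384, 0.004], [0.384, -0.923, -0.002], [0.003, 0.003, -1.0]]
ft_force: [-7.2, 3.9, 25.1]
finger_gap: 0.285
gripper_force: 91.9
```

25 N with no further travel at the expected depth, so the tray has bottomed out. Retract and set the tamper back where it stood.

```bash
python3 -m crank '[[0,0,-0.1,0,0,0,1],[0,0,-0.4,0,0,0,1],[0,0,-0.7,0,0,0,1],[0,0,-1,0,0,0,1],[0,0,-1,0,0,0,1]]' 70
python3 -m crank '[[0,0,-0.28,0,0,0,1],[0,0,-0.28,0,0,0,1],[-0.3,-0.3,-0.28,0,0,0,1],[-0.6,-0.6,-0.28,0,0,0,1],[-0.6,-0.6,-0.28,0,0,0,1]]'
python3 -m crank '[[-0.3,-0.3,0,0,0,0,1],[-0.55,-0.54,0,0,0,0,1],[-0.55,-0.54,0.3,0,0,0,1],[-0.55,-0.54,0.6,0,0,0,1],[-0.55,-0.54,0.9,0,0,0,1],[-0.55,-0.54,0.9,0,0,0,1],[-0.55,-0.54,0.9,0,0,0,1]]'
```

```text
t: 7.35
tool_pos: [0.5915, -0.2031, 0.2839]
tcp_rot: [[0.923, 0.384, 0.008], [0.384, -0.923, -0.004], [0.006, 0.007, -1.0]]
ft_force: [-0.4, -1.3, -0.7]
finger_gap: 0.284
gripper_force: 88.2
t: 7.85
tool_pos: [0.5064, -0.167, 0.3018]
tcp_rot: [[0.923, 0.384, -0.009], [0.384, -0.923, 0.005], [-0.006, -0.008, -1.0]]
ft_force: [0.6, -0.1, -2.3]
finger_gap: 0.284
gripper_force: 88.2
t: 8.55
tool_pos: [0.4395, -0.1409, 0.2162]
tcp_rot: [[0.923, 0.384, -0.002], [0.384, -0.923, 0.001], [-0.001, -0.002, -1.0]]
ft_force: [-0.0, -0.8, -1.2]
finger_gap: 0.283
gripper_force: 88.0
```

```bash
python3 -m crank '[[0,0,0.3,0,0,0,1],[0,0,0.6,0,0,0,1],[0,0,0.75,0,0,0,1],[0,0,0.82,0,0,0,1],[0,0,0.86,0,0,0,1],[0,0,0.88,0,0,0,1],[0,0,0.88,0,0,0,1]]'
```

```text
t: 9.25
tool_pos: [0.4406, -0.1415, 0.1304]
tcp_rot: [[0.923, 0.384, 0.002], [0.384, -0.923, -0.001], [0.001, 0.002, -1.0]]
ft_force: [-0.6, 0.5, -0.9]
finger_gap: 0.283
gripper_force: 87.9
```

```bash
python3 -m crank '[[0,0,0.02,0,0,0,1],[0,0,0.04,0,0,0,1],[0,0,0.05,0,0,0,1],[0,0,0.05,0,0,0,1],[0,0,0.05,0,0,0,1]]'
```

```text
t: 9.75
tool_pos: [0.4407, -0.1413, 0.1264]
tcp_rot: [[0.923, 0.384, 0.001], [0.384, -0.923, -0.0], [0.001, 0.001, -1.0]]
ft_force: [-1.9, 1.4, 5.8]
finger_gap: 0.284
gripper_force: 89.1
```

Standing on the worktop with about 6 N of load. Release, rise and check.

```bash
python3 -m crank '[[0,0,-0.01,0,0,0,1],[0,0,-0.01,0,0,0,0],[0,0,-0.01,0,0,0,0],[0,0,-0.01,0,0,0,0],[0,0,-0.01,0,0,0,0],[0,0,-0.01,0,0,0,0],[0,0,-0.3,0,0,0,0],[0,0,-0.6,0,0,0,0],[0,0,-1,0,0,0,0],[0,0,-1,0,0,0,0]]'
python3 -m crank '[[0,0,-0.2,0,0,0,0],[0,0.3,-0.2,0,0,0,0],[-0.3,0.7,-0.2,0,0,0,0],[-0.3,1,-0.2,0,0,0,0],[-0.3,1,-0.2,0,0,0,0],[-0.3,1,-0.2,0,0,0,0]]'
python3 - <<'E'
from h import *
for n in("side","top"):cv2.imwrite(f"pics/{n}2.png",vision.capture(n))
a=cv2.imread("pics/side2.png")[130:330,220:420];b=cv2.imread("pics/top2.png")[150:350,190:390]
cv2.imwrite("pics/c3.png",cv2.resize(np.hstack([a,b]),None,fx=2,fy=2,interpolation=cv2.INTER_CUBIC))
o=manip.get_obs();cv2.imwrite("pics/w3.png",vision.capture("wrist"));print(o["tool_pos"],np.array(o["tcp_rot"]).round(3).tolist(),np.round(o["q"],1))
E
```

```text
t: 10.75
tool_pos: [0.4428, -0.1427, 0.2307]
tcp_rot: [[0.923, 0.384, 0.01], [0.384, -0.923, -0.006], [0.007, 0.01, -1.0]]
ft_force: [0.7, -0.7, 0.9]
finger_gap: 0.997
gripper_force: 0.0
t: 11.35
tool_pos: [0.4501, -0.2449, 0.2433]
tcp_rot: [[0.924, 0.383, -0.001], [0.383, -0.924, 0.002], [-0.001, -0.002, -1.0]]
ft_force: [0.1, -0.2, -0.4]
finger_gap: 0.997
gripper_force: 0.0
[ 0.45012941 -0.24392514  0.2435454 ] [[0.923, 0.384, -0.001], [0.384, -0.923, 0.001], [-0.001, -0.002, -1.0]] [-39.8  -4.1 113.3   0.   70.8  27.6]
```

View pics/c3.png

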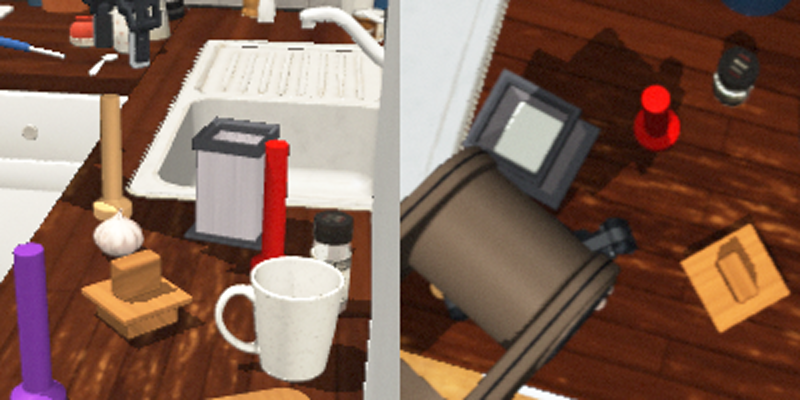

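The tamper stands upright (left crop, (112,155)) and the tablets are down. Garlic, jar and mug are undisturbed. Go over the stopper and measure it from near.

```bash
python3 -m crank '[[-0.35,0.45,0,0,0,-0.12,0],[-0.6,0.9,0,0,0,-0.24,0],[-0.6,0.9,0,0,0,-0.24,0],[-0.6,0.9,0,0,0,-0.24,0]]'
python3 -m crank '[[-0.35,0.3,0,0,0,0,0],[-0.6,0.6,0,0,0,0,0],[-0.6,0.6,0,0,0,0,0],[-0.6,0.6,0,0,0,0,0]]'
python3 - <<'E'
from h import *
o=manip.get_obs();im=vision.capture("wrist");cv2.imwrite("pics/w4.png",im);print(o["tool_pos"],np.array(o["tcp_rot"]).round(3).tolist())
K,P=cam("wrist",o);print(proj(K,P,[[.4515,-.4124,.032],[.4515,-.4124,.072]]))
E
```

```text
t: 11.9
tool_pos: [0.4293, -0.3513, 0.2441]
tcp_rot: [[0.869, 0.495, -0.0], [0.495, -0.869, 0.001], [0.0, -0.001, -1.0]]
ft_force: [0.6, -0.4, 0.5]
finger_gap: 0.998
gripper_force: 0.0
t: 12.3
tool_pos: [0.4077, -0.4314, 0.244]
tcp_rot: [[0.868, 0.496, -0.0], [0.496, -0.868, 0.002], [0.001, -0.002, -1.0]]
ft_force: [1.5, 0.3, -0.6]
finger_gap: 1.0
gripper_force: 0.0
[ 0.4076948  -0.4314433   0.24399925] [[0.868, 0.496, -0.0], [0.496, -0.868, 0.002], [0.001, -0.002, -1.0]]
[[328.73905206 150.5998144 ]
 [329.66290842 154.77385431]]
```

View pics/w4.png

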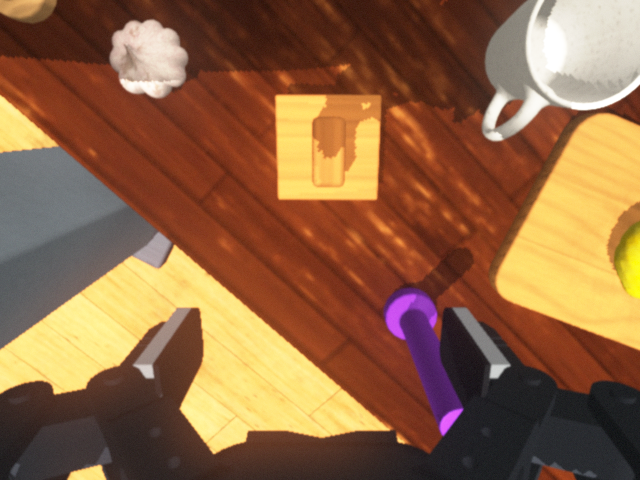

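Flange corners are at (276,96), (381,95), (379,199), (278,200), so its centre is (328,148), 3 px from the prediction, and it is aligned with the tool. The purple tamper at (411,313) is about 150 mm away, clear of the gripper.

```bash
python3 -m crank '[[0.24,0.03,0,0,0,0,0],[0.485,0.052,0.2,0,0,0,0],[0.485,0.052,0.6,0,0,0,0],[0.485,0.052,0.94,0,0,0,0],[0.485,0.052,0.94,0,0,0,0]]'
python3 -m crank '[[0,0,0.4,0,0,0,0],[0,0,0.7,0,0,0,0],[0,0,0.9,0,0,0,0],[0,0,0.93,0,0,0,0],[0,0,0.93,0,0,0,0],[0,0,0.93,0,0,0,1],[0,0,0.93,0,0,0,1],[0,0,0.93,0,0,0,1],[0,0,0.93,0,0,0,1],[0,0,0.93,0,0,0,1],[0,0,0.93,0,0,0,1],[0,0,0.93,0,0,0,1]]' 60
```

```text
t: 12.85
tool_pos: [0.4504, -0.4079, 0.1443]
tcp_rot: [[0.867, 0.499, -0.007], [0.499, -0.867, 0.01], [-0.001, -0.012, -1.0]]
ft_force: [-1.3, 1.4, -0.7]
finger_gap: 1.002
gripper_force: 0.0
t: 14.05
tool_pos: [0.4523, -0.4138, 0.0582]
tcp_rot: [[0.868, 0.496, 0.001], [0.496, -0.868, -0.001], [0.0, 0.001, -1.0]]
ft_force: [-0.2, 0.9, 4.8]
finger_gap: 0.268
gripper_force: 60.3
```

Gripped the bar. Lift, turn 30°, and approach the tube, stopping short for a near look at the mouth.

```bash
python3 -m crank '[[0,0,-0.3,0,0,0,1],[0,0,-0.65,0,0,0,1],[0,0,-1,0,0,0,1],[0,0,-1,0,0,0,1]]'
python3 -m crank '[[0,0,-0.4,0,0,0,1],[0,0,-0.85,0,0,-0.2,1],[0,0,-0.85,0,0,-0.45,1],[0,0,-0.85,0,0,-0.7,1],[0,0,-0.85,0,0,-1,1],[0,0,-0.85,0,0,-1,1]]'
python3 -m crank '[[0.4,0.03,0,0,0,0,1],[0.85,0.05,0,0,0,0,1],[0.85,0.05,0,0,0,0,1]]'
python3 -m crank '[[0.4,0.03,0,0,0,0,1],[0.8,0.06,0,0,0,0,1],[0.8,0.06,0,0,0,0,1],[0.8,0.06,0,0,0,0,1],[0.8,0.06,0,0,0,0,1]]'
python3 - <<'E'
from h import *
o=manip.get_obs();im=vision.capture("wrist");cv2.imwrite("pics/w5.png",im);print(o["tool_pos"],np.array(o["tcp_rot"]).round(4).tolist())
K,P=cam("wrist",o);print(proj(K,P,[[.5893,-.2018,.13]]))
E
```

```text
t: 14.45
tool_pos: [0.4539, -0.4158, 0.1628]
tcp_rot: [[0.868, 0.496, 0.006], [0.496, -0.868, -0.008], [0.001, 0.01, -1.0]]
ft_force: [-0.1, 0.3, -0.2]
finger_gap: 0.269
gripper_force: 59.7
t: 15.05
tool_pos: [0.4513, -0.4126, 0.2397]
tcp_rot: [[0.503, 0.864, -0.002], [0.864, -0.503, 0.003], [0.001, -0.004, -1.0]]
ft_force: [0.7, -0.0, -1.5]
finger_gap: 0.271
gripper_force: 59.6
t: 15.35
tool_pos: [0.5007, -0.3381, 0.2404]
tcp_rot: [[0.502, 0.865, -0.001], [0.865, -0.502, 0.004], [0.003, -0.003, -1.0]]
ft_force: [0.3, -0.7, -1.8]
finger_gap: 0.272
gripper_force: 59.6
t: 15.85
tool_pos: [0.5439, -0.277, 0.2414]
tcp_rot: [[0.505, 0.863, -0.001], [0.863, -0.505, 0.0], [-0.0, -0.001, -1.0]]
ft_force: [0.6, 0.1, -1.5]
finger_gap: 0.275
gripper_force: 59.6
[ 0.54389424 -0.27700921  0.24142124] [[0.5051, 0.8631, -0.0014], [0.8631, -0.5051, 0.0003], [-0.0005, -0.0014, -1.0]]
[[324.82752835  89.6470154 ]]
```

View pics/w5.png

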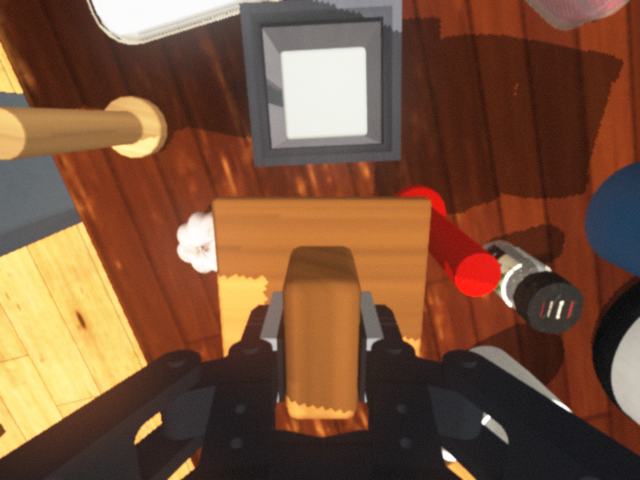

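The mouth's lip is at top centre, with its near edge running (255,166)–(400,159). The stopper flange's front edge runs (214,199)–(432,199). I'll fit these edges and cast them onto their planes.

Run:
```python
from h import *
o=manip.get_obs();K,P=cam("wrist",o);R=np.array(o["tcp_rot"]);t=np.array(o["tool_pos"])
tool=lambda uv,z:((plane(K,P,uv,z)-t)@R)[:,:2]*1000
L=tool([(242,3),(402,-1),(400,159),(255,166)],.13);print("lip tool mm\n",L.round(1))
im=cv2.imread("pics/w5.png");g=cv2.cvtColor(im,cv2.COLOR_BGR2GRAY)
# tablet (white) at z=.062
m=cv2.inRange(cv2.cvtColor(im,cv2.COLOR_BGR2HSV),(0,0,200),(179,30,255));m[:40]=0;m[145:]=0;m[:,:270]=0;m[:,380:]=0
r=cv2.boxPoints(cv2.minAreaRect(max(cv2.findContours(m,0,2)[0],key=cv2.contourArea)));print("tablet px",r.round(0).tolist());X=tool(r,.062);print(X.round(1),X.mean(0).round(1))
# inner edge mouth (bevel top, 74 mm) candidates
I=tool([(262,25),(384,20),(384,150),(270,154)],.13);print("inner\n",I.round(1),I.mean(0))
print("flange",tool([(214,199),(432,199)],t[2]-.058+.032).round(1))
print("handle top",tool([(290,247),(352,247),(357,416),(285,414)],t[2]-.058+.072).round(1))
c=cv2.resize(im[0:210,200:450],None,fx=2.8,fy=2.8,interpolation=cv2.INTER_CUBIC);cv2.imwrite("pics/c6.png",c)
```

```text
lip tool mm
 [[130.2 -41.8]
 [132.1  41.2]
 [ 50.4  44.7]
 [ 46.4 -39. ]]
tablet px [[280.0, 51.0], [365.0, 47.0], [370.0, 134.0], [285.0, 139.0]]
[[117.2 -28.7]
 [120.2  29.3]
 [ 61.9  34.7]
 [ 58.6 -26.9]] [89.5  2.1]
inner
 [[119.9 -31.8]
 [122.3  32.3]
 [ 55.4  35.3]
 [ 53.2 -30. ]] [87.71742993  1.44946603]
flange [[ 43.6 -41.2]
 [ 43.6  41.2]]
handle top [[ 37.4  -9.6]
 [ 37.4   8.2]
 [-20.9  11.1]
 [-20.1 -12.6]]
```

View pics/c6.png

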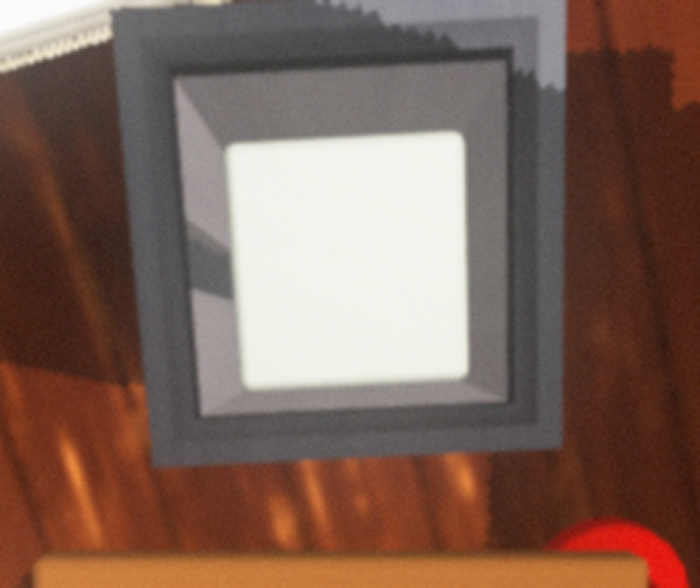

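The lip centre is at tool (89.8, 1.3) mm, turned −2.3° about tool z. The held stopper's flange centre is at about (+1.6, 0) mm. So the shift is about (+88, +1.3) mm, matching the top view's 87.8 mm.

```bash
python3 -m crank '[[0.3,0.013,0,0,0,-0.04,1],[0.6,0.013,0,0,0,-0.08,1],[0.875,0.013,0,0,0,-0.08,1],[0.875,0.013,0,0,0,-0.08,1],[0.875,0.013,0.2,0,0,-0.08,1],[0.875,0.013,0.35,0,0,-0.08,1],[0.875,0.013,0.48,0,0,-0.08,1],[0.875,0.013,0.48,0,0,-0.08,1],[0.875,0.013,0.48,0,0,-0.08,1]]'
python3 -m crank '[[0,0,0.05,0,0,0,1],[0,0,0.1,0,0,0,1],[0,0,0.13,0,0,0,1],[0,0,0.13,0,0,0,1]]'
```

```text
t: 16.8
tool_pos: [0.5894, -0.2019, 0.1939]
tcp_rot: [[0.468, 0.884, -0.001], [0.884, -0.468, 0.0], [-0.0, -0.001, -1.0]]
ft_force: [0.2, 0.2, -1.8]
finger_gap: 0.273
gripper_force: 59.6
t: 17.2
tool_pos: [0.5895, -0.2011, 0.1807]
tcp_rot: [[0.467, 0.884, -0.001], [0.884, -0.467, 0.0], [-0.0, -0.001, -1.0]]
ft_force: [-0.1, 0.2, -2.3]
finger_gap: 0.281
gripper_force: 59.6
```

```bash
python3 -m crank '[[0,0,0.05,0,0,0,1],[0,0,0.1,0,0,0,1],[0,0,0.14,0,0,0,1],[0,0,0.17,0,0,0,1],[0,0,0.19,0,0,0,1],[0,0,0.19,0,0,0,1]]'
```

```text
t: 17.8
tool_pos: [0.5899, -0.2013, 0.1642]
tcp_rot: [[0.467, 0.884, -0.0], [0.884, -0.467, -0.0], [-0.0, -0.0, -1.0]]
ft_force: [-4.3, 2.0, 5.3]
finger_gap: 0.273
gripper_force: 60.5
```

```bash
python3 -m crank '[[0,0,0.03,0,0,0,1],[0,0,0.05,0,0,0,1],[0,0,0.05,0,0,0,1],[0,0,0.05,0,0,0,1]]'
python3 -m crank '[[0,0,-0.05,0,0,0,1],[0,0,-0.05,0,0,0,0],[0,0,-0.05,0,0,0,0],[0,0,-0.05,0,0,0,0],[0,0,-0.05,0,0,0,0],[0,0,-0.05,0,0,0,0],[0,0,-0.3,0,0,0,0],[0,0,-0.6,0,0,0,0],[0,0,-1,0,0,0,0],[0,0,-1,0,0,0,0]]'
python3 -m crank '[[-0.4,0,0,0,0,0,0],[-0.9,0,0,0,0,0,0],[-0.9,0,0,0,0,0,0],[-0.9,0,0,0,0,0,0]]'
python3 - <<'E'
from h import *
o=manip.get_obs();w=vision.capture("wrist");s=vision.capture("side");K,P=cam("wrist",o)
c=np.hstack([cv2.resize(w[0:240,150:450],(400,320)),cv2.resize(s[140:300,240:440],(400,320),interpolation=cv2.INTER_CUBIC)]);cv2.imwrite("pics/c7.png",c)
t=np.array(o["tool_pos"]);print(t,o["t"],proj(K,P,[[.5893,-.2018,.138]]))
E
```

```text
t: 18.2
tool_pos: [0.5899, -0.2014, 0.1641]
tcp_rot: [[0.466, 0.885, -0.001], [0.885, -0.466, -0.0], [-0.001, -0.001, -1.0]]
ft_force: [-13.7, 6.1, 23.0]
finger_gap: 0.269
gripper_force: 62.9
t: 19.2
tool_pos: [0.5926, -0.2028, 0.2649]
tcp_rot: [[0.467, 0.884, 0.011], [0.884, -0.467, -0.006], [-0.0, 0.013, -1.0]]
ft_force: [0.1, -0.1, 1.7]
finger_gap: 0.999
gripper_force: 0.0
t: 19.6
tool_pos: [0.5471, -0.2817, 0.2566]
tcp_rot: [[0.469, 0.883, -0.001], [0.883, -0.469, 0.001], [0.001, -0.001, -1.0]]
ft_force: [-0.1, -0.4, -0.1]
finger_gap: 1.0
gripper_force: 0.0
[ 0.54713678 -0.28169583  0.25659851] 19.6 [[322.07360515  86.13399475]]
```

View pics/c7.png

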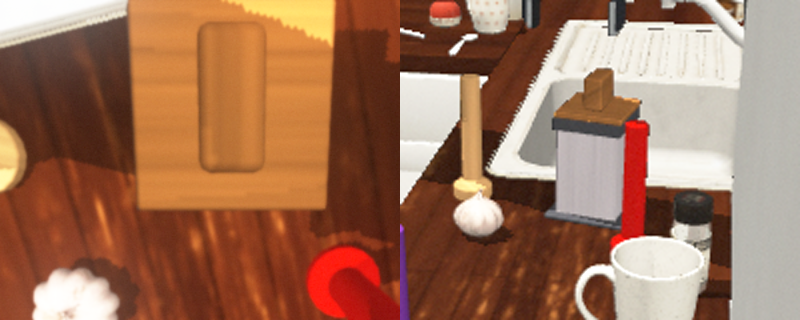

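The stopper's flange sits flush on the rim and covers the lip (left crop; right crop (597,105)). The tamper stands upright at (470,140), the bystanders have not moved, and the gripper is clear. Handing in.

```bash
python3 -c "
from plant import job
print(job.close_job())"
```

```text
the job is handed in; nothing more can be done
None
```

I handed the job in at about 20 s with the tray pressed to the bottom (25 N, no further travel), the tamper upright on the worktop, the stopper fully home, and the spice jar, garlic and mug where they were; the hand-in returned no verdict.

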